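# Lock the dish carrier on the microscope stage

## Robot

A 6-joint arm with a two-finger parallel gripper is mounted at the origin on the work surface. World frame = base frame: x ahead of the robot, y to its left, z up, the work surface at z = 0. Lengths are in m, angles in rad, forces in N, time in s.
With the tool pointing down it reaches from about 0.35 to 0.85 m from the base axis. Payload 8.1 kg.
Tool frame: the origin (TCP) lies at the centre of the arm's flange, where the gripper is bolted on; the fingertips stand 186 mm ahead of it and the grasp point (between the pads) lies 167 mm ahead of it; z points along the fingers, y is the line along which they close (so a half turn about z gives the same grasp; the last joint's range is limited). The gripper opens to 93 mm and grips with 3 to 60 N. Pads are 15 mm wide; open, the fingers measure 128 mm over their backs; the gripper's body (75 mm by 188 mm) begins 65 mm behind the grasp point.
Start: joints at [-1.222, 0.13, 1.488, -0, 1.523, -0.085], TCP at [0.252, -0.544, 0.405] pointing down, gripper open.
Joint ranges: [-2.96, 2.96], [-0.89, 2.26], [0.02, 2.5], [-1.34, 4.48], [0, 2.73], [-2.66, 2.66]. Speed limits (rad/s): [2.39, 2.39, 2.79, 3.14, 3.14, 3.14].

## Interface

Orientations are given as a rotation vector (axis times angle).
In Python, from plant import robot gives the robot as it stands.
- The arm moves only by the tool apply_moves, never from a script. Its argument "series" is a list of rows, each a list of 2 entries, a list of its own where there are three numbers: the shift along the tool's x, y, z in mm, then the turn, a rotation vector about the tool's x, y, z in rad. A call has 1 to 12 rows; each row shifts and turns the commanded pose from where the row before left it, along the tool's axes as they then stand; what a row does not reach is not made up. A row lasts 1/12 s, in which the tool goes at most 41.7 mm and 7.16 degrees, less where a joint would pass 70% of its speed; a pose out of reach is approached as far as the arm can. A call is refused whole if a number of a shift passes 41.7 or a number of a turn 0.125, either way. A call with a gripper value outside its range is refused whole. "claw" is the opening, from 0 (shut) to 1 (fully open), set as the call begins (left out, the last holds). The fingers move at their own pace and stop on an object; "newtons" is the grip in N (left out, the last holds). Time passes only in rows, so rows that do not move let the fingers close. It gives the time, the measured TCP pose, the force, the opening and the grip force at its end, in the units of the state.
- robot.read_state(): the state, without advancing time (a new reading comes with each control period).
- robot.read_camera(name): name is "scene" or "top" or "wrist"; returns (picture, depth): 400x640x3 uint8, blue, green, red; 400x640 float32, m along the optical axis (not along the pixel's ray), 0 where there is no reading.
- robot.calibration(name): a dict with "fx", "fy", "cx", "cy" (pixels), "extrinsics" (4x4, takes a point from world to camera coordinates). Camera axes: x right, y down, z forward; pixel columns grow to the right and rows downward; lengths in m; the calibration is good to about 2 mm. A picture is of the moment at which its call begins: read the wrist's pose just before it. calibration takes no time and is no camera call; for the wrist camera it gives the pose at the moment of the call.
- robot.close_job(): hands the job in; it is judged then, once.
The state is a dict: "t": time; "q": joint angles; "dq": joint speeds; "joint_torque": joint torques, N m; "tool_pos": TCP position; "orientation": TCP orientation; "force": force on the tool from outside, world axes, zero at the start; "wrist_torque": the same for the moment, N m; "opening": finger opening in m; "gripper_force": force on a finger pad.
Only numpy, scipy, OpenCV 4.12 (cv2) and the standard library are available. Lean on these libraries where they do the work, as an engineer would, in place of code of your own. Each camera call takes 0.05 s, during which the arm holds its last target. There are 200 camera calls.

## Task

Slide the grey dish carrier along its guide until it is fully home against the rubber stop, pushing lightly because the glass dish cracks if it is shoved. Then press the black seesaw catch over its centre, firmly but without forcing it, so that it snaps shut behind the carrier. Leave the other things on the bench where they are.

Things in the scene. Friction and masses are not known exactly. Their poses are not given: they have to be found in the camera images.
- stage: White fixed plate, x -150 to 150, y -60 to 110 mm, top at z 12 mm. Origin: bench height, mid-guide; x along the guide towards the stop, y to the catch's side. Guide rails 6 mm thick, 12 mm high, inner faces at y -39 and 39 mm. An aluminium head carries stop and catch as one piece, clamped along x at an UNMEASURED offset d, -12 to +12 mm. Pressing any part of it, catch included, over 22 N breaks it.
- stop (a point): Stage-fixed point x 100, y 0, z 20 mm: the stop's face if d were 0; it is truly at x = 100 + d mm and must be felt for. The stop is a rubber buffer 50 mm wide across the guide; it yields 1 mm per 4 N for 4 mm, then is rigid, and springs back when let go. The carrier is home with its origin at x = 58 + d, its rear face at 16 + d mm.
- carrier: Grey block 84 (x) x 76 (y) x 16 mm, 0.15 to 0.31 kg, a 60 mm glass dish let into its top. Origin: centre of underside; x as the stage's. Loose between the rails, 1 mm play a side; starts 50 to 100 mm from the stop; slides with 1 to 4 N. The robot's force on it must stay under 15 N. Push its flat rear (-x) face with closed fingers at y about 0: from y = 26 mm outwards the catch overhangs.
- catch (a joint): Black plastic seesaw catch: 0 = open (inner arm up, as found), 0.50 rad = shut. Short of 0.25 it springs back open; past it it snaps shut by itself and stays. Pressing the inner arm down shuts it: 7 to 9 N at its inner edge at first, falling to nothing at 0.25. Its tooth then drops behind the carrier's rear face, 2.5 mm to spare. If the carrier is not home the tooth lands on it, short of 0.25.
- pivot (a point): Stage-fixed point x 0, y 62, z 44 mm on the catch's pivot axis, which runs along the stage's x. The inner arm, a 6 mm thick plate, reaches from there to y 28 mm, over the +y rail. The head's side bar stands under it at y 52 to 98 mm, up to z 27 mm; bearing cheeks (y 55 to 69, up to z 52 mm) stand at both ends of the pivot, at x = -40 + d and 20 + d mm.
- press (a point): Where to press the catch down from above: stage-fixed point x -11.5, y 34, z 47 mm. The arm is 50 mm long along x, centred at x = -11.5 + d, so this point is always over it. The top of its inner edge (y 28) is about 57 mm above the bench when open, 49 at the centre, 40 when shut.
- tin: Bystander: brown tin, 66 mm across, 110 mm tall; origin at the centre of its underside.
- dishlid: Bystander: empty shallow glass dish, 90 mm across, 14 mm tall; origin at the centre of its underside.
- pen: Bystander: pen with a blue cap, 145 mm long, 11 mm thick, lying along its x.

How it is judged:
By the outcome, as a careful person would: the job done as asked, in the order asked, and still so for the second after the job is handed in, with the robot touching nothing.
It also fails if it takes over 50 s, if anything falls off the work surface, if the arm or the gripper's body presses on something with over 40 N, if the wrist force passes 120 N, or if a joint passes its speed limit or range.

## Working session

There is one attempt and no reset: what is moved stays moved. The work goes in short steps, Python scripts to look and compute and a tool call to move; the robot and the scene stay as the last step left them, time stands still between calls to the robot, and variables do not carry over. Pictures are saved under pics/ and viewed, at most 10 in all, crops included, and the job is handed in when it is done.

Besides the shell and the picture viewer there is one more tool, called after "Emit:" as name([rows], argument=value, ...), one row to a line, values as JSON. apply_moves: Moves the arm, as the interface text tells. Its arguments: {"type":"object","properties":{"series":{"type":"array"},"claw":{"type":"number"},"newtons":{"type":"number"}},"required":["series"]}

```bash
ls; mkdir -p pics; python3 - <<'E'
from plant import robot
import cv2,numpy as np
s=robot.read_state();print(s)
for n in("scene","top"):
    p,d=robot.read_camera(n);cv2.imwrite(f"pics/{n}0.png",p);np.save(f"{n}.npy",d)
    c=robot.calibration(n);print(n,c)
E
```

```text
pics
{'t': 0.0, 'q': array([-1.22240161e+00,  1.31152819e-01,  1.48925032e+00, -6.75529682e-06,
        1.52296515e+00, -8.54038121e-02]), 'dq': array([-9.43373899e-05, -1.00305865e-03,  1.30304242e-03, -1.34779934e-03,
        1.65495640e-03, -1.47561017e-03]), 'joint_torque': array([ 1.47788909e-03, -5.59838176e+01, -4.91757131e+01,  7.67371687e-02,
        3.52833420e-02, -1.16369929e-04]), 'tool_pos': array([ 0.25213531, -0.54421374,  0.40370802]), 'orientation': array([-3.06626501e+00, -6.75700703e-01,  3.76003006e-04]), 'force': array([0.4967713 , 0.51748465, 0.49973327]), 'wrist_torque': array([ 0.05473211, -0.04518389,  0.04159458]), 'gripper_force': 0.0, 'opening': 0.09310720108208803}
scene {'fx': 389.4846297304943, 'fy': 389.4846297304943, 'cx': 313.4831452924768, 'cy': 197.6777124731743, 'extrinsics': array([[-0.10830718,  0.99404212, -0.01224004,  0.03441667],
       [ 0.57403857,  0.05248331, -0.81714455, -0.27872057],
       [-0.81163371, -0.09552887, -0.57630284,  1.32227652],
       [ 0.        ,  0.        ,  0.        ,  1.        ]])}
top {'fx': 500.7576596396658, 'fy': 500.7576596396658, 'cx': 319.70098301586233, 'cy': 206.38158242287372, 'extrinsics': array([[-0.00745934, -0.99977152,  0.02003146,  0.02753636],
       [-0.98134179,  0.00347011, -0.19224009,  0.57936896],
       [ 0.19212666, -0.0210917 , -0.98114346,  0.90748686],
       [ 0.        ,  0.        ,  0.        ,  1.        ]])}
```

View pics/top0.png

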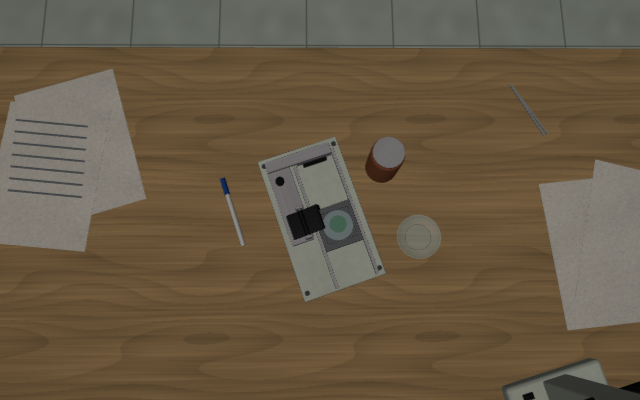

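View pics/scene0.png

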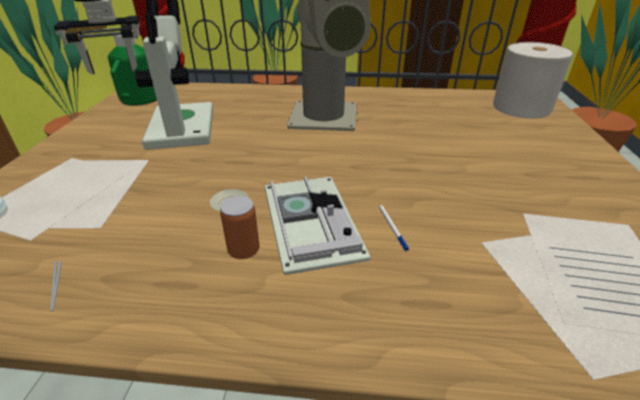

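The top view shows the stage with corners near (259,162), (335,138), (385,271) and (305,300). The stop is at the upper end and the catch is on the left at (306,222). The carrier is at (340,225), the tin at (385,158), the lid at (419,237) and the pen at (232,212). Next I measure the stage pose.

```bash
cat > h.py <<'E'
import numpy as np,cv2
from plant import robot
def ray_at(n,uv,z,c=None):
    c=c or robot.calibration(n);E=c["extrinsics"];R,t=E[:3,:3],E[:3,3];o=-R.T@t
    uv=np.atleast_2d(uv).astype(float)
    r=np.c_[(uv[:,0]-c["cx"])/c["fx"],(uv[:,1]-c["cy"])/c["fy"],np.ones(len(uv))]@R
    return o+r*((z-o[2])/r[:,2])[:,None]
def cloud(n,d,c=None):
    c=c or robot.calibration(n);E=c["extrinsics"];v,u=np.indices(d.shape)
    P=np.stack([(u-c["cx"])/c["fx"]*d,(v-c["cy"])/c["fy"]*d,d],-1)
    return (P-E[:3,3])@E[:3,:3]
E
python3 - <<'E'
from h import *
d=np.load("top.npy");P=cloud("top",d)
W=P[130:310,245:395].reshape(-1,3)
print("bench z",np.median(P[300:340,150:250,2]), "plate z",np.median(P[262:268,350:365,2]))
m=((P[...,2]>0.007)&(P[...,2]<0.1)).astype(np.uint8);m[:130]=0;m[310:]=0;m[:,:250]=0;m[:,392:]=0
m=cv2.morphologyEx(m,cv2.MORPH_OPEN,np.ones((3,3)))
n,l,st,_=cv2.connectedComponentsWithStats(m);print(st)
img=cv2.imread("pics/top0.png")
cv2.imwrite("pics/crop.png",cv2.resize(img[130:310,245:395],None,fx=3.3,fy=3.3,interpolation=cv2.INTER_CUBIC))
c=ray_at("top",[(259,162),(335,138),(385,271),(305,300)],.012);print(c)
print([np.linalg.norm(c[i]-c[(i+1)%4]) for i in range(4)])
E
```

```text
bench z 0.00014770660683705426 plate z 0.011867386006156468
[[     0      0    640    400 243282]
 [   258    137    128    165  12304]
 [   365    153     27     30    414]]
[[ 0.68098485  0.14679172  0.012     ]
 [ 0.73224543 -0.00935723  0.012     ]
 [ 0.4580232  -0.10422671  0.012     ]
 [ 0.40304385  0.05331866  0.012     ]]
[np.float64(0.16434762201326825), np.float64(0.2901689981601073), np.float64(0.16686303205121675), np.float64(0.2932378093189952)]
```

View pics/crop.png

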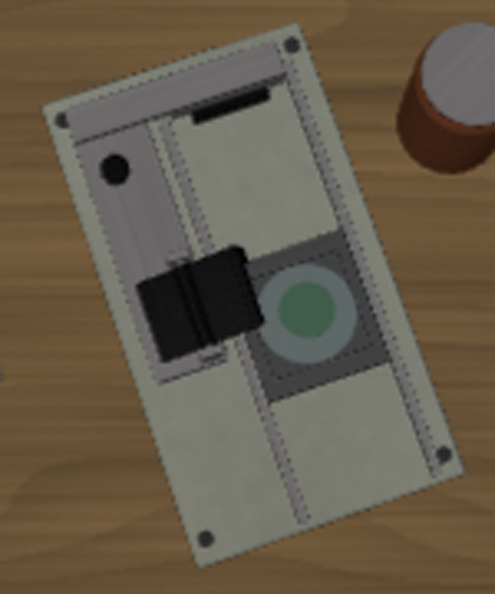

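The crop shows the catch's inner arm over the +y rail, the carrier below it (rear edge toward lower right), and the black stop near the top. Now I fit the plate frame and locate the parts in it from depth.

```bash
python3 - <<'E'
from h import *
d=np.load("top.npy");P=cloud("top",d)
m=((P[...,2]>0.007)&(P[...,2]<0.1)).astype(np.uint8);m[:130]=0;m[310:]=0;m[:,:250]=0;m[:,392:]=0
m=cv2.morphologyEx(m,cv2.MORPH_OPEN,np.ones((3,3)))
_,l=cv2.connectedComponents(m);Q=P[l==1]
B=Q[(Q[:,2]<.016)]
(cx,cy),sz,a=cv2.minAreaRect((B[:,:2]*1000).astype(np.float32));print((cx,cy),sz,a)
bx=cv2.boxPoints(((cx,cy),sz,a))
# long axis towards +x world
e=[bx[1]-bx[0],bx[2]-bx[1]];L=max(e,key=np.linalg.norm);L=L/np.linalg.norm(L);L*=np.sign(L[0])
yv=np.array([-L[1],L[0]]);C=np.array([cx,cy]);O=C-25*yv
th=np.arctan2(L[1],L[0]);print("origin",O,"yaw",th)
np.save("stage.npy",[O[0]/1e3,O[1]/1e3,th])
S=np.c_[(Q[:,:2]*1000-O)@np.c_[L,yv],Q[:,2]*1000]
def rng(n,sel): 
    s=S[sel];print(n,len(s),np.percentile(s,[1,5,50,95,99],axis=0).round(1).tolist())
x,y,z=S.T
rng("carrier",(abs(y)<36)&(z>25)&(z<32)&(x<70)&(y<22))
rng("stop",(abs(y)<26)&(z>20)&(x>75))
rng("arm",(z>46)&(z<75)&(x<60)&(y<52))
rng("armall",(z>34)&(x<80))
rng("head",(y>72)&(z>22)&(z<31))
def box(n,w,s):
    v,u=np.nonzero(w)
for n,(u0,v0,u1,v1) in dict(tin=(360,130,410,190),lid=(392,210,445,262)).items():
    p=P[v0:v1,u0:u1].reshape(-1,3);p=p[p[:,2]>.006];p=p[p[:,2]>p[:,2].max()-.02];print(n,(p.min(0)*1000).round(),(p.max(0)*1000).round())
E
```

```text
(568.7261962890625, 22.751907348632812) (300.4570007324219, 170.09390258789062) 18.92265510559082
origin [576.83348274  -0.89702415] yaw 0.3302626
carrier 1092 [[-71.9, -35.4, 25.1], [-68.8, -33.2, 25.4], [-30.6, -6.3, 27.9], [7.8, 19.0, 30.6], [10.9, 21.4, 31.5]]
stop 410 [[104.4, -25.1, 21.1], [105.2, -22.8, 22.3], [117.9, 0.3, 34.4], [132.8, 22.6, 38.0], [134.7, 25.1, 39.0]]
arm 337 [[-31.3, 27.0, 47.4], [-29.4, 28.4, 48.6], [-6.9, 39.5, 52.9], [15.4, 50.7, 57.6], [17.9, 51.6, 59.0]]
armall 929 [[-38.0, 27.2, 36.8], [-31.0, 30.3, 39.6], [-6.8, 59.8, 49.0], [17.3, 87.8, 55.9], [24.1, 90.6, 58.3]]
head 687 [[-39.2, 72.4, 22.4], [-35.1, 73.6, 23.6], [49.4, 87.9, 26.5], [108.9, 97.1, 29.4], [112.7, 97.9, 30.4]]
tin [ 394.   45. 1001.] [ 394.   45. 1001.]
lid [ 394.   45. 1001.] [ 394.   45. 1001.]
```

The fit gives 300.5 × 170.1 mm, matching the plate. The carrier's rear is at about -72.5, and d is about +4.5 from both the arm centre and the stop. The gripper body sits low enough to matter near the tin, so I check its position.

```bash
python3 - <<'E'
from h import *
from scipy.spatial.transform import Rotation as R
ox,oy,th=np.load("stage.npy");c,s=np.cos(th),np.sin(th)
P=cloud("top",np.load("top.npy"))
Q=P[120:195,355:415].reshape(-1,3);T=Q[(Q[:,2]>.103)&(Q[:,2]<.115)]
S=((T[:,:2]-[ox,oy])*1000)@np.array([[c,-s],[s,c]])
print("tin stage xy",S.min(0),S.max(0),S.mean(0),T.mean(0),len(T))
st=robot.read_state();M=R.from_rotvec(st["orientation"]).as_matrix();print(M.round(3))
print("tool x yaw",np.arctan2(M[1,0],M[0,0]))
for x,y in[(-105,0),(12,0),(-11.5,24)]:
    g=np.array([ox+(c*x-s*y)/1e3,oy+(s*x+c*y)/1e3]);print(x,y,g, "tool shift mm",(M.T@np.r_[(g-st["tool_pos"][:2])*1000,0]).round(1))
E
```

```text
tin stage xy [  26.01977392 -156.46867096] [ 86.77523836 -97.02895674] [  56.05873038 -126.26101778] [ 0.67080801 -0.10215518  0.10983642] 811
[[ 0.907  0.42  -0.001]
 [ 0.42  -0.907  0.002]
 [ 0.    -0.002 -1.   ]]
tool x yaw 0.4337915507469866
-105 0 [ 0.47750797 -0.03494763] tool shift mm [ 418.5 -367.4    0.7]
12 0 [0.58818497 0.00299447] tool shift mm [ 534.9 -355.3    0.7]
-11.5 24 [0.55817198 0.0180766 ] tool shift mm [ 514.  -381.6    0.7]
```

The tin is at stage (56, -126), top at 110 mm. If the gripper's long body lay across the guide it would nearly touch the tin. I'll turn the tool so its y lies along the stage x, which also suits the catch press. First I rotate and close the fingers.

Emit:
apply_moves([
  [[0, 0, 0], [0, 0, -0.122]],
  [[0, 0, 0], [0, 0, -0.122]],
  [[0, 0, 0], [0, 0, -0.122]],
  [[0, 0, 0], [0, 0, -0.122]],
  [[0, 0, 0], [0, 0, -0.122]],
  [[0, 0, 0], [0, 0, -0.122]],
  [[0, 0, 0], [0, 0, -0.122]],
  [[0, 0, 0], [0, 0, -0.122]],
  [[0, 0, 0], [0, 0, -0.122]],
  [[0, 0, 0], [0, 0, -0.122]],
  [[0, 0, 0], [0, 0, -0.122]],
  [[0, 0, 0], [0, 0, -0.122]],
], claw=0, newtons=40)

```text
t: 1.1
tool_pos: [0.2522, -0.5443, 0.4041]
orientation: [-1.822, -2.558, -0.001]
force: [0.4, -0.3, -0.3]
opening: 0.0175
gripper_force: 0.0
```

```bash
cat >> h.py <<'E'
from scipy.spatial.transform import Rotation as Rot
def where(goals=()):
    ox,oy,th=np.load("stage.npy");s=robot.read_state();M=Rot.from_rotvec(s["orientation"]).as_matrix()
    Z=np.array([[np.cos(th),-np.sin(th),0],[np.sin(th),np.cos(th),0],[0,0,1]]);o=np.array([ox,oy,0])
    tip=Z.T@(s["tool_pos"]+M[:,2]*.186-o)*1000
    print("t",round(s["t"],2),"tip",tip.round(2),"F stage",(Z.T@s["force"]).round(2),"open",round(s["opening"],4))
    print("tool axes in stage\n",(Z.T@M).round(3),"q",s["q"].round(2))
    for g in goals: print("to",g,"shift",((Z.T@M).T@(np.array(g)-tip)).round(1))
E
python3 -c "
from h import *
where([(-115,0,120)])"
```

```text
t 1.1 tip [-483.32 -408.54  218.12] F stage [ 0.3  -0.38 -0.3 ] open 0.0175
tool axes in stage
 [[-0.003  1.     0.   ]
 [ 1.     0.003  0.001]
 [ 0.001  0.    -1.   ]] q [-1.22  0.13  1.49  0.    1.52 -1.56]
to (-115, 0, 120) shift [407.4 369.5  98.6]
```

A microscope stands near the straight path, so I check where it is before moving.

```bash
python3 - <<'E'
from h import *
P=cloud("scene",np.load("scene.npy"))
q=P[50:145,140:215].reshape(-1,3);q=q[(q[:,0]>-.5)&(q[:,0]<.8)&(q[:,2]>-.05)&(q[:,2]<.5)]
for a in np.arange(0,.5,.05):
    w=q[(q[:,2]>=a)&(q[:,2]<a+.05)]
    if len(w):print(round(a,2),len(w),np.percentile(w,[3,97],axis=0).round(3).tolist())
print(ray_at("scene",[(147,140),(213,138),(205,105)],0))
E
```

```text
0.0 2500 [[-0.182, -0.653, 0.0], [0.281, -0.329, 0.043]]
0.05 393 [[-0.064, -0.653, 0.051], [0.265, -0.389, 0.098]]
0.1 443 [[-0.082, -0.642, 0.102], [0.266, -0.389, 0.148]]
0.15 663 [[-0.085, -0.641, 0.152], [0.27, -0.355, 0.199]]
0.2 865 [[0.106, -0.459, 0.201], [0.268, -0.356, 0.248]]
0.25 255 [[0.199, -0.434, 0.251], [0.265, -0.39, 0.276]]
[[ 0.22667136 -0.52079657  0.        ]
 [ 0.19645935 -0.3230211   0.        ]
 [-0.06014855 -0.43705522  0.        ]]
```

The microscope occupies x up to about 0.28 and y from -0.52 to -0.33, close to the straight path. I'll move out in +x first.

Emit:
apply_moves([
  [[-13, 38, -5], [0, 0, 0]],
  [[-13, 38, -5], [0, 0, 0]],
  [[-13, 38, -5], [0, 0, 0]],
  [[-13, 38, -5], [0, 0, 0]],
  [[-13, 38, -5], [0, 0, 0]],
  [[36, 14, 0], [0, 0, 0]],
  [[36, 14, 0], [0, 0, 0]],
  [[36, 14, 0], [0, 0, 0]],
  [[36, 14, 0], [0, 0, 0]],
  [[36, 14, 0], [0, 0, 0]],
  [[36, 14, 0], [0, 0, 0]],
  [[36, 14, 0], [0, 0, 0]],
])

```text
t: 2.1
tool_pos: [0.4646, -0.273, 0.4291]
orientation: [-1.83, -2.553, -0.0]
force: [1.2, 0.7, 0.1]
opening: 0.0005
gripper_force: 0.0
```

```bash
python3 -c "
from h import *
where([(-115,0,90)])"
```

```text
t 2.1 tip [-194.52 -220.8   243.07] F stage [1.35 0.24 0.1 ] open 0.0005
tool axes in stage
 [[ 0.003  1.    -0.   ]
 [ 1.    -0.003  0.001]
 [ 0.001 -0.    -1.   ]] q [-0.63 -0.04  1.62  0.    1.56 -0.95]
to (-115, 0, 90) shift [220.9  78.8 153.2]
```

Emit:
apply_moves([
  [[27.6, 9.9, 19], [0, 0, 0]],
  [[27.6, 9.9, 19], [0, 0, 0]],
  [[27.6, 9.9, 19], [0, 0, 0]],
  [[27.6, 9.9, 19], [0, 0, 0]],
  [[27.6, 9.9, 19], [0, 0, 0]],
  [[27.6, 9.9, 19], [0, 0, 0]],
  [[27.6, 9.9, 19], [0, 0, 0]],
  [[27.6, 9.9, 19], [0, 0, 0]],
  [[0, 0, 0], [0, 0, 0]],
  [[0, 0, 0], [0, 0, 0]],
])

```text
t: 2.93
tool_pos: [0.4681, -0.0389, 0.2761]
orientation: [-1.824, -2.554, 0.002]
force: [0.2, -0.4, -0.3]
opening: 0.0003
gripper_force: 0.0
```

```bash
python3 - <<'E'
from h import *
where([(-105,0,20)])
p,d=robot.read_camera("top");cv2.imwrite("pics/t1.png",cv2.resize(p[110:330,230:450],None,fx=2.6,fy=2.6))
E
```

```text
t 2.93 tip [-115.8    -0.36   90.06] F stage [ 0.02 -0.47 -0.25] open 0.0003
tool axes in stage
 [[ 0.     1.    -0.003]
 [ 1.    -0.     0.002]
 [ 0.002 -0.003 -1.   ]] q [-0.19 -0.12  1.98 -0.    1.28 -0.52]
to (-105, 0, 20) shift [ 0.2 11.  70. ]
```

View pics/t1.png

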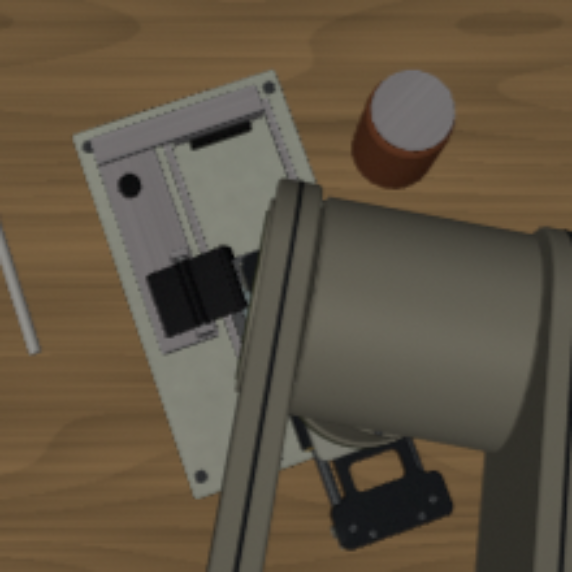

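The arm covers the carrier in this view. Nothing has been disturbed: the catch at (200,290) and tin at (410,120) are unmoved. The camera bracket faces -x, away from the work. I descend behind the carrier.

Emit:
apply_moves([
  [[0, 1, 15], [0, 0, 0]],
  [[0, 1, 15], [0, 0, 0]],
  [[0, 1, 15], [0, 0, 0]],
  [[0, 1, 14], [0, 0, 0]],
  [[0, 1, 5], [0, 0, 0]],
  [[0, 1, 5], [0, 0, 0]],
  [[0, 0, 0], [0, 0, 0]],
  [[0, 0, 0], [0, 0, 0]],
])

```text
t: 3.65
tool_pos: [0.4751, -0.0389, 0.2095]
orientation: [1.831, 2.552, 0.001]
force: [-0.0, 0.8, -0.1]
opening: 0.0002
gripper_force: 0.0
```

Emit:
apply_moves([
  [[0, 1.5, 0], [0, 0, 0]],
  [[0, 1.5, 0], [0, 0, 0]],
  [[0, 1.5, 0], [0, 0, 0]],
  [[0, 1.5, 0], [0, 0, 0]],
  [[0, 1.5, 0], [0, 0, 0]],
  [[0, 1.5, 0], [0, 0, 0]],
  [[0, 1.5, 0], [0, 0, 0]],
  [[0, 1.5, 0], [0, 0, 0]],
  [[0, 1.5, 0], [0, 0, 0]],
  [[0, 1.5, 0], [0, 0, 0]],
])

```text
t: 4.48
tool_pos: [0.489, -0.0335, 0.2087]
orientation: [-1.83, -2.553, 0.0]
force: [-0.2, 0.0, 0.3]
opening: 0.0
gripper_force: 0.0
```

```bash
python3 -c "
from h import *
where()"
```

```text
t 4.48 tip [-93.7   -2.32  22.69] F stage [-0.18  0.06  0.34] open 0.0
tool axes in stage
 [[ 0.003  1.    -0.   ]
 [ 1.    -0.003  0.   ]
 [ 0.    -0.    -1.   ]] q [-0.17  0.03  1.97 -0.    1.14 -0.5 ]
```

Emit:
apply_moves([
  [[0.5, 1, 1], [0, 0, 0]],
  [[0.5, 1, 1], [0, 0, 0]],
  [[0.5, 1, 0], [0, 0, 0]],
  [[0, 1, 0], [0, 0, 0]],
  [[0, 1, 0], [0, 0, 0]],
  [[0, 1, 0], [0, 0, 0]],
  [[0, 1, 0], [0, 0, 0]],
  [[0, 1, 0], [0, 0, 0]],
  [[0, 1, 0], [0, 0, 0]],
  [[0, 1, 0], [0, 0, 0]],
])

```text
t: 5.32
tool_pos: [0.4978, -0.0289, 0.2067]
orientation: [-1.83, -2.553, 0.001]
force: [-1.5, -1.1, 1.2]
opening: 0.0002
gripper_force: 1.3
```

```bash
python3 -c "
from h import *
where()"
```

```text
t 5.32 tip [-83.95  -0.86  20.68] F stage [-1.83 -0.57  1.22] open 0.0002
tool axes in stage
 [[ 0.003  1.    -0.001]
 [ 1.    -0.003  0.   ]
 [ 0.    -0.001 -1.   ]] q [-0.16  0.05  1.95 -0.    1.14 -0.49]
```

Contact at tip x of about -84, with friction around 1.8 N. The stop should come after roughly 92 mm of travel. I push 75 mm at about 30 mm/s, then slow down.

Emit:
apply_moves([
  [[0, 1.5, 0], [0, 0, 0]],
  [[0, 2, 0], [0, 0, 0]],
  [[0, 2.5, 0], [0, 0, 0]],
  [[0, 2.5, 0], [0, 0, 0]],
  [[0, 2.5, 0], [0, 0, 0]],
  [[0, 2.5, 0], [0, 0, 0]],
  [[0, 2.5, 0], [0, 0, 0]],
  [[0, 2.5, 0], [0, 0, 0]],
  [[0, 2.5, 0], [0, 0, 0]],
  [[0, 2.5, 0], [0, 0, 0]],
  [[0, 2.5, 0], [0, 0, 0]],
  [[0, 2.5, 0], [0, 0, 0]],
])

```text
t: 6.32
tool_pos: [0.5251, -0.0197, 0.2067]
orientation: [-1.83, -2.553, -0.0]
force: [-2.4, -1.1, 0.5]
opening: 0.0006
gripper_force: 1.0
```

Emit:
apply_moves([
  [[0, 2.5, 0], [0, 0, 0]],
  [[0, 2.5, 0], [0, 0, 0]],
  [[0, 2.5, 0], [0, 0, 0]],
  [[0, 2.5, 0], [0, 0, 0]],
  [[0, 2.5, 0], [0, 0, 0]],
  [[0, 2.5, 0], [0, 0, 0]],
  [[0, 2.5, 0], [0, 0, 0]],
  [[0, 2.5, 0], [0, 0, 0]],
  [[0, 2.5, 0], [0, 0, 0]],
  [[0, 2.5, 0], [0, 0, 0]],
  [[0, 2.5, 0], [0, 0, 0]],
  [[0, 2, 0], [0, 0, 0]],
])

```text
t: 7.32
tool_pos: [0.553, -0.0102, 0.2067]
orientation: [1.83, 2.553, 0.0]
force: [-1.6, -0.4, 0.1]
opening: 0.0006
gripper_force: 0.8
```

```bash
python3 -c "
from h import *
where()"
```

```text
t 7.32 tip [-25.52  -1.1   20.74] F stage [-1.68  0.17  0.1 ] open 0.0006
tool axes in stage
 [[ 0.003  1.     0.   ]
 [ 1.    -0.003 -0.   ]
 [-0.     0.    -1.   ]] q [-0.11  0.19  1.8   0.    1.15 -0.44]
```

Emit:
apply_moves([
  [[0, 2, 0], [0, 0, 0]],
  [[0, 2, 0], [0, 0, 0]],
  [[0, 2, 0], [0, 0, 0]],
  [[0, 2, 0], [0, 0, 0]],
  [[0, 2, 0], [0, 0, 0]],
  [[0, 2, 0], [0, 0, 0]],
  [[0, 2, 0], [0, 0, 0]],
  [[0, 2, 0], [0, 0, 0]],
  [[0, 2, 0], [0, 0, 0]],
  [[0, 2, 0], [0, 0, 0]],
  [[0, 2, 0], [0, 0, 0]],
  [[0, 2, 0], [0, 0, 0]],
])

```text
t: 8.32
tool_pos: [0.5757, -0.0025, 0.2067]
orientation: [-1.83, -2.553, 0.0]
force: [-2.5, -1.1, 0.8]
opening: 0.0006
gripper_force: 1.0
```

Emit:
apply_moves([
  [[0, 1, 0], [0, 0, 0]],
  [[0, 1, 0], [0, 0, 0]],
  [[0, 1, 0], [0, 0, 0]],
  [[0, 1, 0], [0, 0, 0]],
  [[0, 0.5, 0], [0, 0, 0]],
  [[0, 0.5, 0], [0, 0, 0]],
])

```text
t: 8.82
tool_pos: [0.5803, -0.0009, 0.2067]
orientation: [1.83, 2.553, 0.0]
force: [-1.6, 0.6, 0.1]
opening: 0.0008
gripper_force: 1.0
```

```bash
python3 -c "
from h import *
where()"
```

```text
t 8.82 tip [ 3.25 -1.16 20.75] F stage [-1.29  1.09  0.1 ] open 0.0008
tool axes in stage
 [[ 0.003  1.     0.   ]
 [ 1.    -0.003  0.   ]
 [ 0.     0.    -1.   ]] q [-0.09  0.26  1.72  0.    1.16 -0.42]
```

Emit:
apply_moves([
  [[0, 0.5, 0], [0, 0, 0]],
  [[0, 0.5, 0], [0, 0, 0]],
  [[0, 0.5, 0], [0, 0, 0]],
  [[0, 0.5, 0], [0, 0, 0]],
  [[0, 0.5, 0], [0, 0, 0]],
  [[0, 0.5, 0], [0, 0, 0]],
])

```text
t: 9.32
tool_pos: [0.5831, 0.0, 0.2067]
orientation: [-1.83, -2.553, -0.0]
force: [-1.4, -1.0, 0.9]
opening: 0.0007
gripper_force: 0.9
```

Emit:
apply_moves([
  [[0, 0.5, 0], [0, 0, 0]],
  [[0, 0.5, 0], [0, 0, 0]],
  [[0, 0.5, 0], [0, 0, 0]],
])

```text
t: 9.57
tool_pos: [0.5845, 0.0005, 0.2067]
orientation: [-1.83, -2.553, 0.0]
force: [-2.1, -0.3, 0.7]
opening: 0.0007
gripper_force: 1.0
```

Emit:
apply_moves([
  [[0, 0.4, 0], [0, 0, 0]],
  [[0, 0.4, 0], [0, 0, 0]],
])

```text
t: 9.73
tool_pos: [0.5853, 0.0007, 0.2067]
orientation: [-1.83, -2.553, -0.0]
force: [-2.4, -0.7, 1.7]
opening: 0.0002
gripper_force: 1.0
```

Emit:
apply_moves([
  [[0, 0.4, 0], [0, 0, 0]],
  [[0, 0.4, 0], [0, 0, 0]],
])

```text
t: 9.9
tool_pos: [0.5859, 0.001, 0.2067]
orientation: [-1.83, -2.553, 0.0]
force: [-4.1, -1.7, 0.6]
opening: 0.0006
gripper_force: 1.8
```

Emit:
apply_moves([
  [[0, 0.4, 0], [0, 0, 0]],
  [[0, 0.4, 0], [0, 0, 0]],
])

```text
t: 10.07
tool_pos: [0.5865, 0.0012, 0.2066]
orientation: [-1.83, -2.553, 0.001]
force: [-5.6, -2.0, 2.9]
opening: 0.0005
gripper_force: 3.2
```

The force is climbing: 4.4 N, then 6.0 N. That's the stop. I make one small further push.

Emit:
apply_moves([
  [[0, 0.4, 0], [0, 0, 0]],
  [[0, 0, 0], [0, 0, 0]],
  [[0, 0, 0], [0, 0, 0]],
])

```text
t: 10.32
tool_pos: [0.5867, 0.0013, 0.2066]
orientation: [-1.829, -2.552, 0.002]
force: [-6.8, -1.9, 4.0]
opening: 0.0001
gripper_force: 3.5
```

```bash
python3 -c "
from h import *
where()"
```

```text
t 10.32 tip [ 9.75 -1.1  20.59] F stage [-7.07  0.37  3.96] open 0.0001
tool axes in stage
 [[ 0.003  1.    -0.002]
 [ 1.    -0.003  0.   ]
 [ 0.    -0.002 -1.   ]] q [-0.09  0.28  1.7  -0.    1.17 -0.41]
```

At 7 N the carrier is seated against the stop, with about 1.2 mm of compression. I back off gently, lift, and move over the press point.

Emit:
apply_moves([
  [[0, -0.5, 0], [0, 0, 0]],
  [[0, -0.5, 0], [0, 0, 0]],
  [[0, -0.5, 0], [0, 0, 0]],
  [[0, -0.5, 0], [0, 0, 0]],
  [[0, -0.5, 0], [0, 0, 0]],
  [[0, -1, 0], [0, 0, 0]],
  [[0, -3, 0], [0, 0, 0]],
  [[0, -5, 0], [0, 0, 0]],
  [[0, -5, 0], [0, 0, 0]],
  [[0, -5.3, 0], [0, 0, 0]],
  [[0, 0, 0], [0, 0, 0]],
])

```text
t: 11.23
tool_pos: [0.5654, -0.0059, 0.2065]
orientation: [-1.83, -2.553, 0.001]
force: [0.4, 0.2, -0.2]
opening: 0.0009
gripper_force: 0.0
```

Emit:
apply_moves([
  [[0, 0, -15], [0, 0, 0]],
  [[0, 0, -15], [0, 0, 0]],
  [[0, 0, -15], [0, 0, 0]],
  [[0, 0, -10], [0, 0, 0]],
  [[11.7, 0, 0], [0, 0, 0]],
  [[11.7, 0, 0], [0, 0, 0]],
  [[11.7, 0, 0], [0, 0, 0]],
  [[0, 0, 0], [0, 0, 0]],
  [[0, 0, 0], [0, 0, 0]],
])

```text
t: 11.98
tool_pos: [0.5544, 0.0288, 0.2606]
orientation: [-1.827, -2.554, 0.002]
force: [-0.3, 0.2, -0.1]
opening: 0.0005
gripper_force: 0.0
```

```bash
python3 - <<'E'
from h import *
where([(-11.5,34,62)])
p,d=robot.read_camera("wrist");cv2.imwrite("pics/w1.png",p)
p,d2=robot.read_camera("scene");cv2.imwrite("pics/s1.png",cv2.resize(p[140:300,190:430],None,fx=3.3,fy=3.3))
E
```

```text
t 11.98 tip [-11.9   35.52  74.56] F stage [-0.18  0.28 -0.12] open 0.0005
tool axes in stage
 [[ 0.001  1.    -0.002]
 [ 1.    -0.001  0.001]
 [ 0.001 -0.002 -1.   ]] q [-0.04  0.13  1.76 -0.    1.25 -0.37]
to (-11.5, 34, 62) shift [-1.5  0.4 12.6]
```

View pics/s1.png

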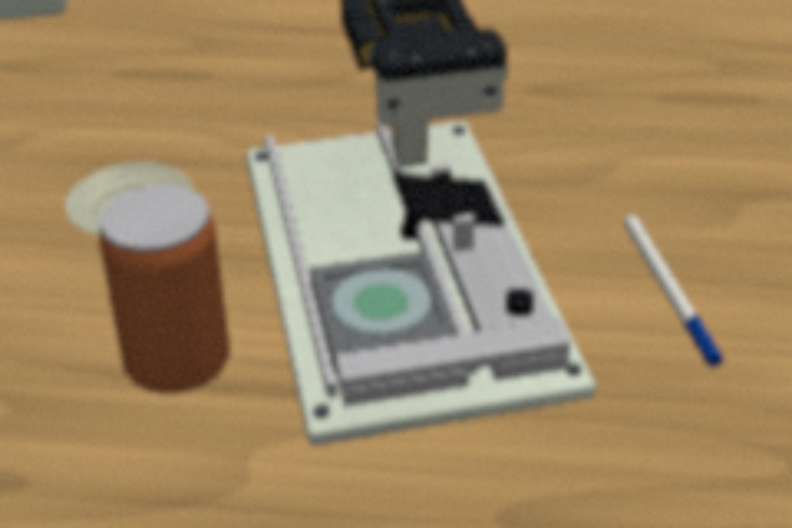

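The carrier (380,300) sits against the stop bar, and the fingertip (410,150) is over the black catch arm. Now I press it down in small steps.

Emit:
apply_moves([
  [[-1.5, 0.4, 4], [0, 0, 0]],
  [[0, 0, 4], [0, 0, 0]],
  [[0, 0, 4], [0, 0, 0]],
  [[0, 0, 1], [0, 0, 0]],
  [[0, 0, 1], [0, 0, 0]],
  [[0, 0, 0.8], [0, 0, 0]],
  [[0, 0, 0.8], [0, 0, 0]],
  [[0, 0, 0], [0, 0, 0]],
])

```text
t: 12.75
tool_pos: [0.5561, 0.0263, 0.2461]
orientation: [-1.83, -2.553, -0.0]
force: [1.0, 0.8, -0.9]
opening: 0.0007
gripper_force: 0.0
```

Emit:
apply_moves([
  [[0, 0, 0.7], [0, 0, 0]],
  [[0, 0, 0.7], [0, 0, 0]],
  [[0, 0, 0.7], [0, 0, 0]],
])

```text
t: 13.0
tool_pos: [0.5561, 0.0263, 0.2441]
orientation: [1.83, 2.553, 0.0]
force: [-0.5, 0.5, 0.2]
opening: 0.0003
gripper_force: 0.0
```

```bash
python3 -c "
from h import *
where()"
```

```text
t 13.0 tip [-10.71  32.46  58.1 ] F stage [-0.29  0.66  0.18] open 0.0003
tool axes in stage
 [[ 0.003  1.     0.   ]
 [ 1.    -0.003 -0.   ]
 [-0.     0.    -1.   ]] q [-0.04  0.15  1.77  0.    1.22 -0.37]
```

Emit:
apply_moves([
  [[0, 0, 0.6], [0, 0, 0]],
  [[0, 0, 0.6], [0, 0, 0]],
  [[0, 0, 0.6], [0, 0, 0]],
])

```text
t: 13.25
tool_pos: [0.5563, 0.0263, 0.2428]
orientation: [1.83, 2.553, 0.0]
force: [-3.5, -0.1, 7.2]
opening: 0.0007
gripper_force: 3.7
```

Emit:
apply_moves([
  [[0, 0, 0.6], [0, 0, 0]],
  [[0, 0, 0.6], [0, 0, 0]],
  [[0, 0, 0.6], [0, 0, 0]],
])

```text
t: 13.5
tool_pos: [0.5563, 0.026, 0.2414]
orientation: [1.83, 2.553, -0.0]
force: [-3.2, -3.0, 7.4]
opening: 0.0003
gripper_force: 3.7
```

Emit:
apply_moves([
  [[0, 0, 0.6], [0, 0, 0]],
  [[0, 0, 0.6], [0, 0, 0]],
  [[0, 0, 0.6], [0, 0, 0]],
])

```text
t: 13.75
tool_pos: [0.5564, 0.0257, 0.2395]
orientation: [1.829, 2.552, -0.001]
force: [-2.1, -4.2, 6.3]
opening: 0.0007
gripper_force: 3.2
```

The force peaked at about 8 N and is now falling, as expected. I continue past the centre.

Emit:
apply_moves([
  [[0, 0, 0.6], [0, 0, 0]],
  [[0, 0, 0.6], [0, 0, 0]],
  [[0, 0, 0.6], [0, 0, 0]],
  [[0, 0, 0.6], [0, 0, 0]],
])

```text
t: 14.08
tool_pos: [0.5565, 0.0259, 0.2369]
orientation: [1.83, 2.552, 0.0]
force: [-0.0, -1.7, 2.5]
opening: 0.0006
gripper_force: 1.5
```

Emit:
apply_moves([
  [[0, 0, 0.6], [0, 0, 0]],
  [[0, 0, 0.6], [0, 0, 0]],
  [[0, 0, 0.6], [0, 0, 0]],
  [[0, 0, 0.6], [0, 0, 0]],
])

```text
t: 14.42
tool_pos: [0.5557, 0.0266, 0.2332]
orientation: [-1.829, -2.552, 0.0]
force: [-0.8, -0.1, 0.3]
opening: 0.0006
gripper_force: 0.0
```

Emit:
apply_moves([
  [[0, 0, 0.6], [0, 0, 0]],
  [[0, 0, 0.6], [0, 0, 0]],
  [[0, 0, 0], [0, 0, 0]],
  [[0, 0, 0], [0, 0, 0]],
])

```text
t: 14.75
tool_pos: [0.556, 0.0264, 0.2325]
orientation: [-1.83, -2.553, 0.0]
force: [0.9, 0.5, -0.5]
opening: 0.0002
gripper_force: 0.0
```

```bash
python3 -c "
from h import *
where()"
```

```text
t 14.75 tip [-10.92  32.62  46.45] F stage [ 0.97  0.17 -0.54] open 0.0002
tool axes in stage
 [[ 0.003  1.    -0.   ]
 [ 1.    -0.003  0.   ]
 [ 0.    -0.    -1.   ]] q [-0.04  0.17  1.78  0.    1.2  -0.37]
```

The force has dropped to zero, so the catch snapped. I lift straight up, retreat along the guide so the camera can see, and verify.

Emit:
apply_moves([
  [[0, 0, -5], [0, 0, 0]],
  [[0, 0, -15], [0, 0, 0]],
  [[0, 0, -25], [0, 0, 0]],
  [[0, 0, -30], [0, 0, 0]],
  [[0, 0, -30], [0, 0, 0]],
  [[0, -20, -25], [0, 0, 0]],
  [[0, -30, -15], [0, 0, 0]],
  [[0, -30, 0], [0, 0, 0]],
  [[0, -30, 0], [0, 0, 0]],
  [[0, -20, 0], [0, 0, 0]],
  [[0, 0, 0], [0, 0, 0]],
  [[0, 0, 0], [0, 0, 0]],
])

```text
t: 15.75
tool_pos: [0.4325, -0.0156, 0.3784]
orientation: [1.83, 2.551, 0.002]
force: [-0.3, 0.0, 0.2]
opening: 0.0005
gripper_force: 0.0
```

```bash
python3 - <<'E'
from h import *
where()
p,d=robot.read_camera("top");cv2.imwrite("pics/t2.png",cv2.resize(p[120:310,240:430],None,fx=3,fy=3))
P=cloud("top",d);ox,oy,th=np.load("stage.npy");c,s=np.cos(th),np.sin(th)
Q=P[130:310,250:395].reshape(-1,3);S=np.c_[((Q[:,:2]-[ox,oy])@np.array([[c,-s],[s,c]])),Q[:,2]]*1000
x,y,z=S.T
m=(abs(y)<30)&(y<20)&(z>25)&(z<31)&(x>-60)&(x<100);print("carrier x",np.percentile(x[m],[1,5,50,95,99]).round(1) if m.any() else None)
m=(abs(y-30)<3)&(abs(x+7)<15)&(z<70);print("arm inner edge z",np.median(z[m]) if m.any() else None,m.sum())
p,d=robot.read_camera("scene");cv2.imwrite("pics/s2.png",cv2.resize(p[140:300,190:430],None,fx=3.3,fy=3.3))
P=cloud("scene",d);Q=P[150:260,250:370].reshape(-1,3);S=np.c_[((Q[:,:2]-[ox,oy])@np.array([[c,-s],[s,c]])),Q[:,2]]*1000
x,y,z=S.T;m=(abs(y-30)<3)&(abs(x+7)<15)&(z<70);print("scene arm z",np.percentile(z[m],[10,50,90]),m.sum())
E
```

```text
t 15.75 tip [-140.95   32.69  192.43] F stage [-0.25  0.11  0.18] open 0.0005
tool axes in stage
 [[ 0.004  1.     0.002]
 [ 1.    -0.004 -0.001]
 [-0.001  0.002 -1.   ]] q [-0.15 -0.33  1.96  0.    1.5  -0.48]
carrier x [22.6 31.3 66.  96.7 99.2]
arm inner edge z None 0
scene arm z [10.13833366 38.70916463 40.16097945] 35
```

View pics/s2.png

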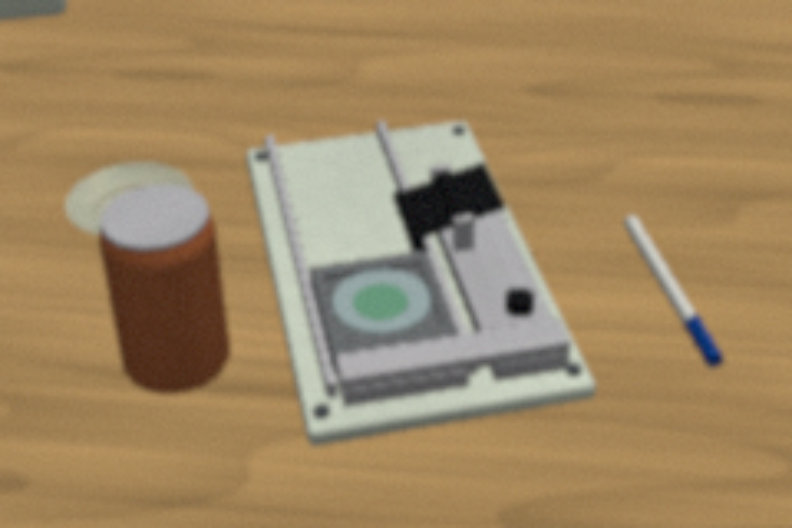

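The catch's inner edge (410,210) now lies down at z of about 40 mm, which is shut. The carrier (380,300) is home and the bystanders haven't moved.

```bash
python3 -c "
from plant import robot
print(robot.close_job())"
```

```text
the job is handed in; nothing more can be done
None
```

The carrier is home against the stop (about 7 N highest push reading), the catch is snapped shut behind it (about 8 N highest press reading), nothing else on the bench was moved, and the job is handed in at about 16 s.

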